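# Find the free cover of the offcut bin and push it open

### The arm

A 6-joint arm with a two-finger parallel gripper is mounted at the origin on the work surface; the furniture and walls round the work are solid. World frame = base frame: x ahead of the robot, y to its left, z up, the work surface at z = 0. Lengths are in m, angles in degrees, forces in N, time in s.
With the tool pointing down it reaches from about 0.4 to 0.825 m from the base axis. Payload 7 kg.
Tool frame: the origin (TCP) lies midway between the tips of the shut fingers; the grasp point (between the pads) lies 19 mm behind it; z points along the fingers, y is the line along which they close (so a half turn about z gives the same grasp; the last joint's range is limited). The gripper opens to 88 mm and grips with 3 to 60 N. Pads are 19 mm wide; open, the fingers measure 130 mm over their backs; the gripper's body (78 mm by 193 mm) begins 47 mm behind the grasp point.
Start: joints at [89.903, 20.546, 0.682, 0, -70.136, -16.507], TCP at [0.193, 0.647, 0.197] pointing down, gripper open.
Joint ranges: [-176.03, 176.03], [-82.01, 121.73], [-58.28, 71.71], [-173.87, 95.51], [-174.79, -0.11], [-173.66, 173.66]. Speed limits (degrees/s): [136.94, 136.94, 172.46, 180, 180, 180].

### API

Orientations are given as [roll, pitch, yaw] about the fixed x, y, z axes, in that order (R = Rz(yaw) Ry(pitch) Rx(roll)).
In Python, from plant import r gives the robot as it stands. The module is installed in compiled form; this text tells all that it offers.
- The arm moves only by the tool play_rows, never from a script. Its argument "rows" is a list of rows, each an object with "slide": the shift along the tool's x, y, z as a fraction of full scale, a list of three; "delta_rot": the turn, a rotation vector about the tool's x, y, z as a fraction of full scale, a list of three; "fingers": the opening, from -1 (shut) to 1 (fully open). In form: [{"slide": [x, y, z], "delta_rot": [rx, ry, rz], "fingers": fingers}, ...]. A call has 1 to 8 rows; each row shifts and turns the commanded pose from where the row before left it, along the tool's axes as they then stand; what a row does not reach is not made up. Full scale, the value 1, is 0.15 m for a shift and 0.08 rad for a turn. A row lasts 1/8 s, in which the tool goes at most 62.5 mm and 10.7 degrees, less where a joint would pass 70% of its speed; a pose out of reach is approached as far as the arm can. A call with a number of a shift or a turn outside -1 to 1 is refused whole. A call with a gripper value outside its range is refused whole. The fingers move at their own pace and stop on an object; "squeeze" is the grip in N (left out, the last holds). Time passes only in rows, so rows that do not move let the fingers close. It gives the time, the measured TCP pose, the force, the opening and the grip force at its end, in the units of the state.
- r.get_state(): the state, without advancing time (a new reading comes with each control period).
- r.capture(name): name is "scene" or "top" or "wrist"; returns a dict with "image" (420x560x3 uint8, blue, green, red), "fx", "fy", "cx", "cy" (pixels), "R" (3x3) and "t" (3): a world point X has camera coordinates R X + t; the wrist camera has in their place "T_tool_cam" (4x4, takes a point from camera to tool coordinates, whose origin is the TCP and whose axes are the flange's). Camera axes: x right, y down, z forward; pixel columns grow to the right and rows downward; lengths in m; the calibration is good to about 2 mm. A picture is of the moment at which its call begins: read the wrist's pose just before it. There is no depth.
- r.close_job(): hands the job in; it is judged then, once.
The state is a dict: "time_s": time; "joints": joint angles; "qd": joint speeds; "joint_torque": joint torques, N m; "tcp_pos": TCP position; "eef_rot": TCP orientation; "contact_force": force on the tool from outside, world axes, zero at the start; "moment": the same for the moment, N m; "gripper_width": finger opening in m; "gripper_force": force on a finger pad.
Only numpy, scipy, OpenCV 4.12 (cv2) and the standard library are available. Lean on these libraries where they do the work, as an engineer would, in place of code of your own. Each camera call takes 0.05 s, during which the arm holds its last target. There are 200 camera calls.

### The job

Open the offcut bin at the robot's right: only one of its four identical covers is free to tip, the others are chocked from inside. With closed fingertips, press gently on the round pad of one cover after another until you find the one that rocks, then push that pad down until the cover stands steeply open, about as far as it goes, and come away leaving it open. Do not force or pry up any cover, and leave the nut, the bolt and the two slugs on and around the bin where they are.

Things in the scene. Friction and masses are not known exactly. Their poses are not given: they have to be found in the camera images.
- bin: Grey steel offcut bin, fixed to the bench: 260 (x) x 168 (y) x 90 mm high, flat deck. Origin: centre of its underside; x from its front (robot side) to its back, y to its left. Four identical steel covers (94 in x, 62 in y, 4 mm thick) lie flush in the deck, two in front, two behind: centres x -0.069 and 0.041, y +-0.039. Three are chocked inside, unseen; which one is free varies.
- pad_1 (a point): Centre of the round pressing pad (flat disc, 22 mm across, 1 mm high) on the front left cover, 33 mm in front of the cover's pivot line (14 mm from its front edge), 91 mm above the bench while the cover is level; moves with the cover.
- cover_1 (a joint): Tilt of the front left cover about its pivot, which crosses the cover's middle along the bin's y: 0 level (closed), positive with the pad end down in the bin, stop at 0.72 rad. If free it turns under 2 to 3 N on the pad and stays where it is left (stiff pivot, no spring); if chocked it gives less than 0.04 rad under a 20 N press.
- pad_2 (a point): Centre of the round pressing pad (flat disc, 22 mm across, 1 mm high) on the front right cover, 33 mm in front of the cover's pivot line (14 mm from its front edge), 91 mm above the bench while the cover is level; moves with the cover.
- cover_2 (a joint): Tilt of the front right cover about its pivot, which crosses the cover's middle along the bin's y: 0 level (closed), positive with the pad end down in the bin, stop at 0.72 rad. If free it turns under 2 to 3 N on the pad and stays where it is left (stiff pivot, no spring); if chocked it gives less than 0.04 rad under a 20 N press.
- pad_3 (a point): Centre of the round pressing pad (flat disc, 22 mm across, 1 mm high) on the back left cover, 33 mm in front of the cover's pivot line (14 mm from its front edge), 91 mm above the bench while the cover is level; moves with the cover.
- cover_3 (a joint): Tilt of the back left cover about its pivot, which crosses the cover's middle along the bin's y: 0 level (closed), positive with the pad end down in the bin, stop at 0.72 rad. If free it turns under 2 to 3 N on the pad and stays where it is left (stiff pivot, no spring); if chocked it gives less than 0.04 rad under a 20 N press.
- pad_4 (a point): Centre of the round pressing pad (flat disc, 22 mm across, 1 mm high) on the back right cover, 33 mm in front of the cover's pivot line (14 mm from its front edge), 91 mm above the bench while the cover is level; moves with the cover.
- cover_4 (a joint): Tilt of the back right cover about its pivot, which crosses the cover's middle along the bin's y: 0 level (closed), positive with the pad end down in the bin, stop at 0.72 rad. If free it turns under 2 to 3 N on the pad and stays where it is left (stiff pivot, no spring); if chocked it gives less than 0.04 rad under a 20 N press.
- nut_1: Steel hexagon nut, 27 x 24 x 13 mm, lying on the back strip of the bin's deck; origin at the centre of its underside. Leave it alone.
- slug_b: Turned steel slug, 24 mm across, 40 mm tall, standing on the back strip of the bin's deck; origin at the centre of its underside. Leave it alone.
- slug_a: Turned steel slug, 35 mm across, 26 mm tall, standing on the bench to the left of the bin, beyond the white hose; origin at the centre of its underside. Leave it alone.
- bolt_1: Bolt, 22 mm across its head, 58 mm tall, standing on its head on the bench in front of the bin; origin at the centre of its underside. Leave it alone.

How it is judged (in metres and radians):
At the end, for the whole second after the job is handed in: One cover is tipped by more than 0.5 rad with its pad end down and is at rest; the other three are within 0.1 rad of level; the nut, the bolt and both slugs are within 25 mm of where they started (((value of joint cover_1 above 0.5 rad and velocity of joint cover_1 between -0.05 and 0.05 rad/s and value of joint cover_2 between -0.1 and 0.1 rad and value of joint cover_3 between -0.1 and 0.1 rad and value of joint cover_4 between -0.1 and 0.1 rad) or (value of joint cover_2 above 0.5 rad and velocity of joint cover_2 between -0.05 and 0.05 rad/s and value of joint cover_1 between -0.1 and 0.1 rad and value of joint cover_3 between -0.1 and 0.1 rad and value of joint cover_4 between -0.1 and 0.1 rad) or (value of joint cover_3 above 0.5 rad and velocity of joint cover_3 between -0.05 and 0.05 rad/s and value of joint cover_1 between -0.1 and 0.1 rad and value of joint cover_2 between -0.1 and 0.1 rad and value of joint cover_4 between -0.1 and 0.1 rad) or (value of joint cover_4 above 0.5 rad and velocity of joint cover_4 between -0.05 and 0.05 rad/s and value of joint cover_1 between -0.1 and 0.1 rad and value of joint cover_2 between -0.1 and 0.1 rad and value of joint cover_3 between -0.1 and 0.1 rad)) and distance of each of nut_1, slug_a, slug_b, bolt_1 from where it was at the start of the episode below 0.025 m); the robot touches nothing.
It fails at once if the nut, the bolt or a slug was moved by more than 25 mm (distance of any of nut_1, slug_a, slug_b, bolt_1 from where it was at the start of the episode above 0.025 m).
It fails at once if a cover was pried up at its pad end or tipped the wrong way (beyond 0.25 rad) (value of joint any of cover_1, cover_2, cover_3, cover_4 below -0.25 rad).
It fails at once if the bin or a cover was forced (more than 45 N from the robot) (contact force between any of the fingers, the arm and bin above 45 N).
It also fails if it takes over 42 s, if anything falls off the work surface, if the arm or the gripper's body presses on something with over 40 N, if the wrist force passes 120 N, or if a joint passes its speed limit or range.

## Working session

There is one attempt and no reset: what is moved stays moved. The work goes in short steps, Python scripts to look and compute and a tool call to move; the robot and the scene stay as the last step left them, time stands still between calls to the robot, and variables do not carry over. Pictures are saved under pics/ and viewed, at most 12 in all, crops included, and the job is handed in when it is done.

Besides the shell and the picture viewer there is one more tool, called after ">>>" by a JSON object that holds its "name" and its "arguments". play_rows: Moves the arm, as the interface text tells. Shift numbers are shares of 0.15 m and turn numbers shares of 0.08 rad, none past 1 either way. Its arguments: {"type":"object","properties":{"rows":{"type":"array"},"squeeze":{"type":"number"}},"required":["rows"]}

```bash
mkdir -p pics
python3 - <<'E'
from plant import r
import cv2,pickle
s=r.get_state();print(s)
d={}
for n in("scene","top"):
    c=r.capture(n);d[n]=c;cv2.imwrite(f"pics/{n}0.png",c["image"]);print(n,c["fx"],c["cx"],c["cy"],c["R"],c["t"])
pickle.dump(d,open("c0.pkl","wb"))
E
```

```text
{'time_s': 0.0, 'joints': array([ 8.99050375e+01,  2.05918197e+01,  6.32798674e-01, -1.91612281e-02,
       -7.01344207e+01, -1.65049523e+01]), 'qd': array([-0.01891116, -0.06297334,  0.02139034,  0.06490181,  0.01662108,
        0.08739485]), 'joint_torque': array([ 1.72301275e-04, -5.82718384e+01,  2.93053293e+01,  6.99734464e+00,
        6.72531605e-03, -1.66050236e-04]), 'tcp_pos': array([0.19274332, 0.64633723, 0.19611398]), 'eef_rot': array([ 1.79905291e+02, -9.27866169e-03, -1.66064331e+01]), 'contact_force': array([0.09756362, 0.19676027, 0.73741337]), 'moment': array([ 0.01151921,  0.01625276, -0.03731384]), 'gripper_force': 0.0, 'gripper_width': 0.0874802862317988}
scene 388.7545434351834 287.1902444707491 209.72044808275805 [[-0.77926744 -0.62661143  0.01001896]
 [-0.44442615  0.54128505 -0.71378981]
 [ 0.44184574 -0.56068584 -0.70028832]] [0.19832741 0.43257312 0.53751414]
top 405.3032718214937 280.8997557132131 212.65261056373515 [[ 0.0227586  -0.99971371  0.00738489]
 [-0.99506085 -0.02336536 -0.09647784]
 [ 0.09662278 -0.00515271 -0.99530774]] [-0.31054844  0.46875295  0.89730478]
```

View pics/top0.png

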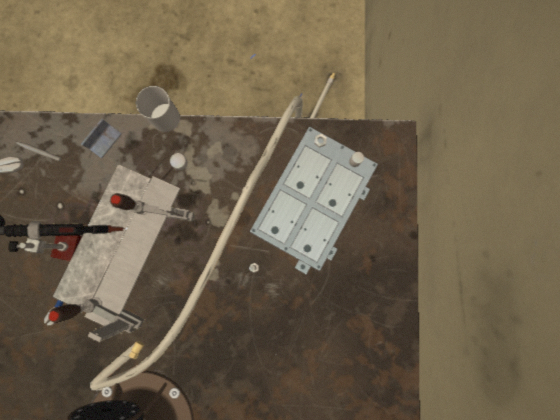

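View pics/scene0.png

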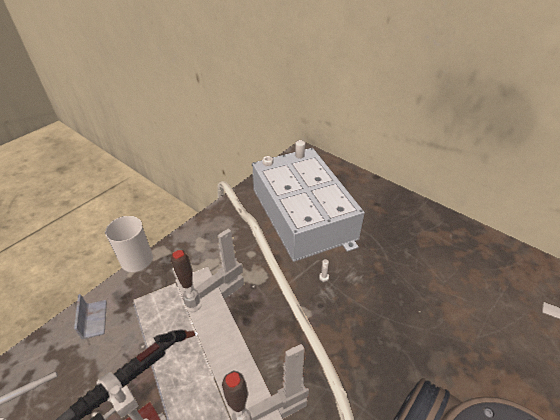

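The bin is right of the hose. In the top view the dark pads sit near (275,230), (307,248), (300,185) and (333,203); the bolt is at (254,268), with the nut and slug on the back strip. Next I'll refine the pad positions.

```bash
cat > h.py <<'E'
import numpy as np,cv2
def px2w(c,u,v,z):
    d=c["R"].T@np.array([(u-c["cx"])/c["fx"],(v-c["cy"])/c["fy"],1]);o=-c["R"].T@c["t"]
    return o+d*(z-o[2])/d[2]
E
python3 - <<'E'
import pickle,cv2,numpy as np
from h import *
d=pickle.load(open("c0.pkl","rb"))
for n,P in(("top",[(275,230),(307,248),(300,185),(333,203)]),("scene",[(307.5,211),(340,209),(288,187),(318,179)])):
    c=d[n];g=cv2.cvtColor(c["image"],6).astype(float);W=[]
    for u,v in P:
        v,u=int(v),int(u);p=g[v-7:v+8,u-7:u+8];w=np.clip(np.median(p)-25-p,0,None)
        yy,xx=np.mgrid[v-7:v+8,u-7:u+8];uu,vv=(w*xx).sum()/w.sum(),(w*yy).sum()/w.sum()
        X=px2w(c,uu,vv,.091);W.append(X);print(n,round(uu,1),round(vv,1),X.round(4))
    W=np.array(W);e=(W[2]-W[0]+W[3]-W[1])/2;f=W[0]-W[1]+W[2]-W[3]
    print("x dir",np.degrees(np.arctan2(e[1],e[0])),np.linalg.norm(e),"ydir",np.degrees(np.arctan2(f[1],f[0])),np.linalg.norm(f)/2,W.mean(0))
E
```

```text
top 274.3 230.1 [ 0.4323 -0.2863  0.091 ]
top 306.7 248.4 [ 0.3956 -0.3549  0.091 ]
top 299.6 185.1 [ 0.5289 -0.3375  0.091 ]
top 332.0 202.8 [ 0.4928 -0.4067  0.091 ]
x dir -27.979294604420424 0.10976276807972814 ydir 62.187794556644704 0.07792498492972509 [ 0.46240878 -0.34634858  0.091     ]
scene 308.6 214.6 [ 0.4381 -0.3003  0.091 ]
scene 340.1 209.8 [ 0.3937 -0.3556  0.091 ]
scene 287.3 188.0 [ 0.5275 -0.3384  0.091 ]
scene 317.9 180.0 [ 0.4897 -0.4069  0.091 ]
x dir -25.7367767327447 0.10293218875144236 ydir 56.42817825920454 0.07431188549668973 [ 0.46223197 -0.35030744  0.091     ]
```

>>> {"name": "play_rows", "arguments": {"rows": [{"slide": [0, 0, -0.3], "delta_rot": [0, 0, 0.83], "fingers": -1}, {"slide": [0, 0, -0.3], "delta_rot": [0, 0, 0.83], "fingers": -1}, {"slide": [0, 0, -0.2], "delta_rot": [0, 0, 0.83], "fingers": -1}, {"slide": [0.365, 0.105, 0], "delta_rot": [0, 0, 0], "fingers": -1}, {"slide": [0.365, 0.105, 0], "delta_rot": [0, 0, 0], "fingers": -1}, {"slide": [0.365, 0.105, 0], "delta_rot": [0, 0, 0], "fingers": -1}, {"slide": [0.365, 0.105, 0], "delta_rot": [0, 0, 0], "fingers": -1}, {"slide": [0.365, 0.105, 0], "delta_rot": [0, 0, 0], "fingers": -1}]}}

```text
time_s: 1.1
tcp_pos: [0.3985, 0.4471, 0.3168]
eef_rot: [180.0, 0.0, -28.0]
contact_force: [1.2, 0.8, 1.4]
gripper_width: 0.0133
gripper_force: 0.0
```

>>> {"name": "play_rows", "arguments": {"rows": [{"slide": [0.365, 0.105, 0], "delta_rot": [0, 0, 0], "fingers": -1}, {"slide": [0.365, 0.105, 0], "delta_rot": [0, 0, 0], "fingers": -1}, {"slide": [0.228, 0.267, 0], "delta_rot": [0, 0, 0], "fingers": -1}, {"slide": [0.228, 0.267, 0], "delta_rot": [0, 0, 0], "fingers": -1}, {"slide": [0.228, 0.267, 0], "delta_rot": [0, 0, 0], "fingers": -1}, {"slide": [0.228, 0.267, 0], "delta_rot": [0, 0, 0], "fingers": -1}, {"slide": [0.228, 0.267, 0], "delta_rot": [0, 0, 0], "fingers": -1}, {"slide": [0.228, 0.267, 0], "delta_rot": [0, 0, 0], "fingers": -1}]}}

```text
time_s: 2.1
tcp_pos: [0.5476, 0.0593, 0.3169]
eef_rot: [180.0, 0.0, -28.0]
contact_force: [0.8, 0.5, -0.6]
gripper_width: 0.0005
gripper_force: 0.0
```

>>> {"name": "play_rows", "arguments": {"rows": [{"slide": [0.057, 0.342, 0], "delta_rot": [0, 0, 0], "fingers": -1}, {"slide": [0.057, 0.342, 0], "delta_rot": [0, 0, 0], "fingers": -1}, {"slide": [0.057, 0.342, 0], "delta_rot": [0, 0, 0], "fingers": -1}, {"slide": [0.057, 0.342, 0], "delta_rot": [0, 0, 0], "fingers": -1}, {"slide": [0.057, 0.342, 0.15], "delta_rot": [0, 0, 0], "fingers": -1}, {"slide": [0.057, 0.342, 0.15], "delta_rot": [0, 0, 0], "fingers": -1}, {"slide": [0.057, 0.342, 0.15], "delta_rot": [0, 0, 0], "fingers": -1}, {"slide": [0, 0, 0], "delta_rot": [0, 0, 0], "fingers": -1}]}}

```text
time_s: 3.1
tcp_pos: [0.4292, -0.2862, 0.2471]
eef_rot: [179.9, 0.3, -28.3]
contact_force: [-0.2, 0.4, 0.7]
gripper_width: 0.0003
gripper_force: 0.0
```

Run:
```python
from plant import r
import cv2,pickle
s=r.get_state();c=r.capture("wrist");pickle.dump((s,c),open("w1.pkl","wb"))
cv2.imwrite("pics/w1.png",c["image"]);print(s["tcp_pos"],s["eef_rot"],s["contact_force"],c["T_tool_cam"])
```

```text
[ 0.42916994 -0.28620309  0.24714342] [179.94833588   0.26038214 -28.27705092] [-0.22536011  0.43326672  0.65175923] [[ 5.44474607e-04 -9.69732023e-01 -2.44171062e-01  6.44837124e-02]
 [ 9.99999851e-01  5.20232077e-04  1.63773796e-04  2.22816968e-04]
 [-3.17910750e-05 -2.44171115e-01  9.69732162e-01 -1.88355576e-01]
 [ 0.00000000e+00  0.00000000e+00  0.00000000e+00  1.00000000e+00]]
```

View pics/w1.png

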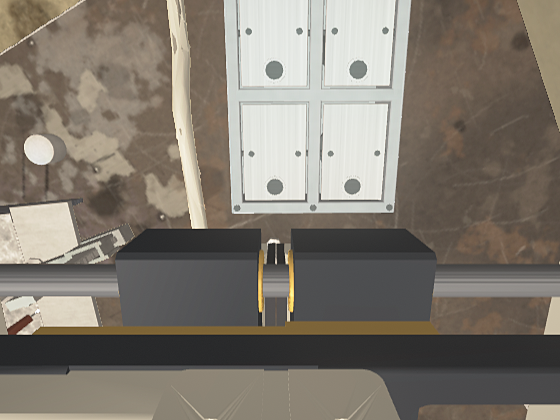

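Run:
```python
import pickle,cv2,numpy as np
from scipy.spatial.transform import Rotation as Ro
from h import *
s,c=pickle.load(open("w1.pkl","rb"))
T=np.eye(4);T[:3,:3]=Ro.from_euler("xyz",s["eef_rot"],degrees=True).as_matrix();T[:3,3]=s["tcp_pos"]
M=np.linalg.inv(T@c["T_tool_cam"]);c["R"]=M[:3,:3];c["t"]=M[:3,3]
W=[]
g=cv2.cvtColor(c["image"],6).astype(float)
for u,v in[(275,187),(352,186),(274,69),(358,69)]:
    p=g[v-13:v+14,u-13:u+14];w=np.clip(np.median(p[0])-60-p,0,None);yy,xx=np.mgrid[v-13:v+14,u-13:u+14]
    X=px2w(c,(w*xx).sum()/w.sum(),(w*yy).sum()/w.sum(),.091);W.append(X);print(X.round(4),(T[:3,:3].T@(X-T[:3,3])).round(4))
print(np.linalg.norm(W[0]-W[1]),np.linalg.norm(W[0]-W[2]))
q=M[:3,:3]@T[:3,3]+M[:3,3];print(c["fx"]*q[:2]/q[2]+[c["cx"],c["cy"]])
```

```text
[ 0.4303 -0.2864  0.091 ] [ 0.0018 -0.0004  0.1561]
[ 0.3951 -0.3559  0.091 ] [0.0037 0.0774 0.1562]
[ 0.5291 -0.3386  0.091 ] [ 0.1135 -0.0013  0.1556]
[ 0.4924 -0.4077  0.091 ] [0.114  0.0769 0.1557]
0.07788467121362956 0.11174907400269538
[275.0802605  239.82753235]
```

The wrist view confirms the pads to about 2 mm: pad_1 at (275,187), pad_2 at (352,186), pad_3 at (274,69) and pad_4 at (358,69). The tool is above pad_1, so I'm going down.

>>> {"name": "play_rows", "arguments": {"rows": [{"slide": [0.02, 0, 0.3], "delta_rot": [0, 0, 0], "fingers": -1}, {"slide": [0, 0, 0.3], "delta_rot": [0, 0, 0], "fingers": -1}, {"slide": [0, 0, 0.3], "delta_rot": [0, 0, 0], "fingers": -1}, {"slide": [0, 0, 0.08], "delta_rot": [0, 0, 0], "fingers": -1}, {"slide": [0, 0, 0], "delta_rot": [0, 0, 0], "fingers": -1}]}}

```text
time_s: 3.78
tcp_pos: [0.4352, -0.2853, 0.1032]
eef_rot: [180.0, 0.0, -27.9]
contact_force: [0.5, 0.7, 1.1]
gripper_width: 0.0005
gripper_force: 0.0
```

>>> {"name": "play_rows", "arguments": {"rows": [{"slide": [0, 0, 0.04], "delta_rot": [0, 0, 0], "fingers": -1}, {"slide": [0, 0, 0.03], "delta_rot": [0, 0, 0], "fingers": -1}, {"slide": [0, 0, 0.015], "delta_rot": [0, 0, 0], "fingers": -1}, {"slide": [0, 0, 0], "delta_rot": [0, 0, 0], "fingers": -1}]}}

```text
time_s: 4.28
tcp_pos: [0.4345, -0.2857, 0.0899]
eef_rot: [180.0, -0.0, -28.0]
contact_force: [0.4, -0.8, -0.2]
gripper_width: 0.0006
gripper_force: 0.0
```

>>> {"name": "play_rows", "arguments": {"rows": [{"slide": [0, 0, 0.013], "delta_rot": [0, 0, 0], "fingers": -1}, {"slide": [0, 0, 0], "delta_rot": [0, 0, 0], "fingers": -1}]}}

```text
time_s: 4.53
tcp_pos: [0.4344, -0.2856, 0.0878]
eef_rot: [180.0, 0.0, -28.0]
contact_force: [0.8, -0.0, 0.7]
gripper_width: 0.0006
gripper_force: 0.0
```

>>> {"name": "play_rows", "arguments": {"rows": [{"slide": [0, 0, 0.013], "delta_rot": [0, 0, 0], "fingers": -1}, {"slide": [0, 0, 0], "delta_rot": [0, 0, 0], "fingers": -1}]}}

```text
time_s: 4.78
tcp_pos: [0.4344, -0.2856, 0.0857]
eef_rot: [180.0, 0.0, -28.0]
contact_force: [0.6, -0.4, -0.1]
gripper_width: 0.0003
gripper_force: 0.0
```

>>> {"name": "play_rows", "arguments": {"rows": [{"slide": [0, 0, 0.013], "delta_rot": [0, 0, 0], "fingers": -1}, {"slide": [0, 0, 0], "delta_rot": [0, 0, 0], "fingers": -1}]}}

```text
time_s: 5.03
tcp_pos: [0.4344, -0.2856, 0.0838]
eef_rot: [180.0, 0.0, -28.0]
contact_force: [0.1, -0.3, -0.0]
gripper_width: 0.0003
gripper_force: 0.0
```

Run:
```python
from plant import r
import cv2
s=r.get_state();print(s["tcp_pos"],s["contact_force"],s["moment"])
c=r.capture("wrist");cv2.imwrite("pics/w2.png",c["image"])
c=r.capture("scene");cv2.imwrite("pics/s2.png",cv2.resize(c["image"][120:280,200:400],None,fx=3,fy=3))
```

```text
[ 0.4344099  -0.28556936  0.08378346] [ 0.10984281 -0.34024885 -0.00413024] [-0.0229097   0.00177572 -0.04250504]
```

View pics/w2.png

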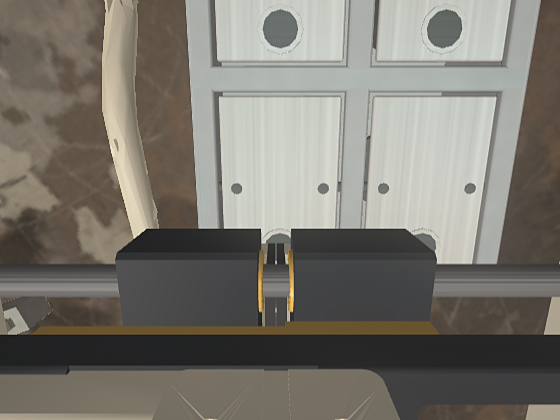

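View pics/s2.png

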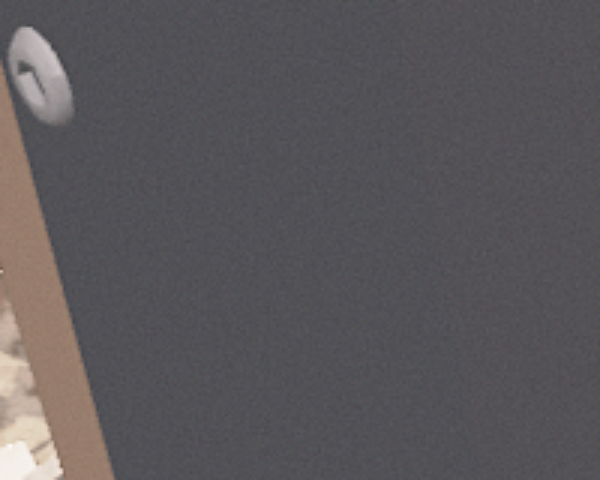

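The wrist view shows cover 1 still level, with pads 3 and 4 at (280,28) and (445,28). The scene camera is blocked by the arm. There's no force yet, so I'll keep pressing in small steps.

>>> {"name": "play_rows", "arguments": {"rows": [{"slide": [0, 0, 0.01], "delta_rot": [0, 0, 0], "fingers": -1}, {"slide": [0, 0, 0], "delta_rot": [0, 0, 0], "fingers": -1}]}}

```text
time_s: 5.38
tcp_pos: [0.4344, -0.2856, 0.0823]
eef_rot: [180.0, 0.0, -28.0]
contact_force: [0.4, -1.1, 0.6]
gripper_width: 0.0004
gripper_force: 0.0
```

Run:
```python
import cv2,numpy as np,pickle
from h import *
from scipy.spatial.transform import Rotation as Ro
s,c=pickle.load(open("w1.pkl","rb"))
img=cv2.imread("pics/w2.png");g=cv2.cvtColor(img,6).astype(float)
P=[]
for u,v in[(280,28),(445,28)]:
    p=g[v-16:v+17,u-16:u+17];w=np.clip(140-p,0,None);yy,xx=np.mgrid[v-16:v+17,u-16:u+17];P.append(((w*xx).sum()/w.sum(),(w*yy).sum()/w.sum()))
print(P,c["fx"])
T=np.eye(4);T[:3,:3]=Ro.from_euler("xyz",[180,0,-28],degrees=True).as_matrix();T[:3,3]=[.4344,-.2856,.0838]
M=np.linalg.inv(T@c["T_tool_cam"]);c["R"]=M[:3,:3];c["t"]=M[:3,3]
for z in(.08,.085,.091):
    a,b=[px2w(c,*p,z) for p in P];print(z,np.linalg.norm(a-b),a,b)
def pr(X):
    q=c["R"]@X+c["t"];return c["fx"]*q[:2]/q[2]+[c["cx"],c["cy"]]
print(pr(np.array([.431,-.2864,.091])),pr(T[:3,3]))
```

```text
[(np.float64(279.8854290066001), np.float64(27.977830428160434)), (np.float64(444.71099667593046), np.float64(27.840989591847855))] 345.62027816052637
0.08 0.08337418382713757 [ 0.53179513 -0.34010578  0.08      ] [ 0.49274962 -0.41377194  0.08      ]
0.085 0.08120473900223425 [ 0.53073963 -0.33948036  0.085     ] [ 0.49271011 -0.41122968  0.085     ]
0.091 0.07860140521235032 [ 0.52947303 -0.33872985  0.091     ] [ 0.49266269 -0.40817896  0.091     ]
[279.20649928 248.52797632] [275.0802605  239.82753235]
```

Run:
```python
from plant import r
import cv2
c=r.capture("wrist");cv2.imwrite("pics/w3.png",cv2.resize(c["image"][80:280,190:510],None,fx=2.5,fy=2.5,interpolation=cv2.INTER_CUBIC))
```

```text
(no output)
```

View pics/w3.png

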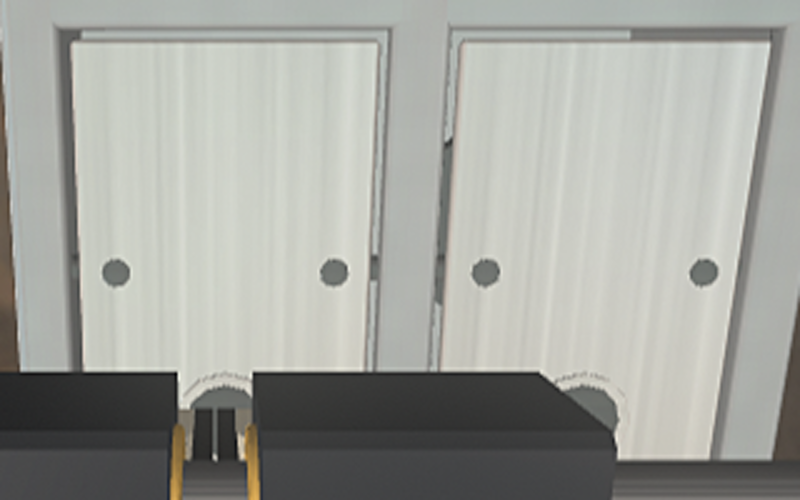

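The zoomed wrist view shows covers 1 and 2 looking alike: rear edges at row 40, pivot dots at row 272. Both are level, so the tip evidently hasn't touched yet.

>>> {"name": "play_rows", "arguments": {"rows": [{"slide": [0, 0, 0.013], "delta_rot": [0, 0, 0], "fingers": -1}, {"slide": [0, 0, 0], "delta_rot": [0, 0, 0], "fingers": -1}]}}

```text
time_s: 5.68
tcp_pos: [0.4344, -0.2855, 0.0803]
eef_rot: [180.0, 0.0, -28.0]
contact_force: [0.1, 0.3, 0.1]
gripper_width: 0.0003
gripper_force: 0.0
```

>>> {"name": "play_rows", "arguments": {"rows": [{"slide": [0, 0, 0.01], "delta_rot": [0, 0, 0], "fingers": -1}, {"slide": [0, 0, 0], "delta_rot": [0, 0, 0], "fingers": -1}]}}

```text
time_s: 5.92
tcp_pos: [0.4344, -0.2855, 0.0789]
eef_rot: [180.0, 0.0, -28.0]
contact_force: [1.5, -0.9, -0.7]
gripper_width: 0.0006
gripper_force: 0.0
```

Run:
```python
from plant import r
import cv2
c=r.capture("wrist");cv2.imwrite("pics/w4.png",c["image"])
a=c["image"][80:280,190:510]
cv2.imwrite("pics/w4z.png",cv2.resize(a,None,fx=2.5,fy=2.5,interpolation=cv2.INTER_CUBIC))
t=r.capture("top")["image"];cv2.imwrite("pics/t4.png",t)
```

```text
(no output)
```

View pics/w4z.png

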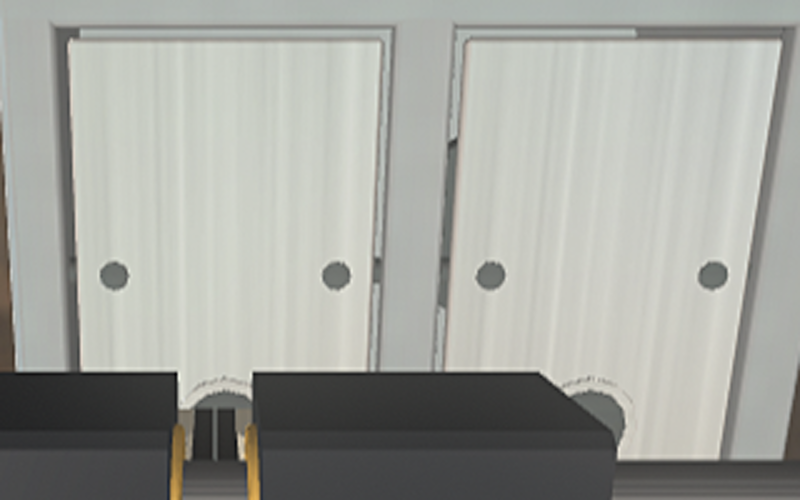

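Still level: covers 1 and 2 have matching rear edges at row 40. The fingertips must end short of the nominal TCP, so I'll keep going gently.

>>> {"name": "play_rows", "arguments": {"rows": [{"slide": [0, 0, 0.01], "delta_rot": [0, 0, 0], "fingers": -1}, {"slide": [0, 0, 0], "delta_rot": [0, 0, 0], "fingers": -1}]}}

```text
time_s: 6.28
tcp_pos: [0.4344, -0.2856, 0.0774]
eef_rot: [-180.0, 0.0, -28.0]
contact_force: [-0.8, -0.4, 0.5]
gripper_width: 0.0006
gripper_force: 0.0
```

>>> {"name": "play_rows", "arguments": {"rows": [{"slide": [0, 0, 0.01], "delta_rot": [0, 0, 0], "fingers": -1}, {"slide": [0, 0, 0], "delta_rot": [0, 0, 0], "fingers": -1}]}}

```text
time_s: 6.52
tcp_pos: [0.4344, -0.2856, 0.0759]
eef_rot: [180.0, 0.0, -28.0]
contact_force: [0.5, -0.0, 0.2]
gripper_width: 0.0003
gripper_force: 0.0
```

>>> {"name": "play_rows", "arguments": {"rows": [{"slide": [0, 0, 0.01], "delta_rot": [0, 0, 0], "fingers": -1}, {"slide": [0, 0, 0], "delta_rot": [0, 0, 0], "fingers": -1}]}}

```text
time_s: 6.78
tcp_pos: [0.4344, -0.2856, 0.0744]
eef_rot: [180.0, 0.0, -28.0]
contact_force: [0.1, -0.1, -0.2]
gripper_width: 0.0005
gripper_force: 0.0
```

Run:
```python
from plant import r
import cv2,numpy as np
c=r.capture("wrist")["image"];t=r.capture("top")["image"]
cv2.imwrite("pics/w5.png",c)
a=cv2.resize(c[215:335,235:315],None,fx=5,fy=5,interpolation=cv2.INTER_CUBIC)
b=cv2.resize(t[110:290,220:400],None,fx=2.2,fy=2.2);o=np.zeros((600,800,3),np.uint8);o[:,:400]=a;o[:396,400:796]=b
cv2.imwrite("pics/m5.png",o)
```

```text
(no output)
```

View pics/m5.png

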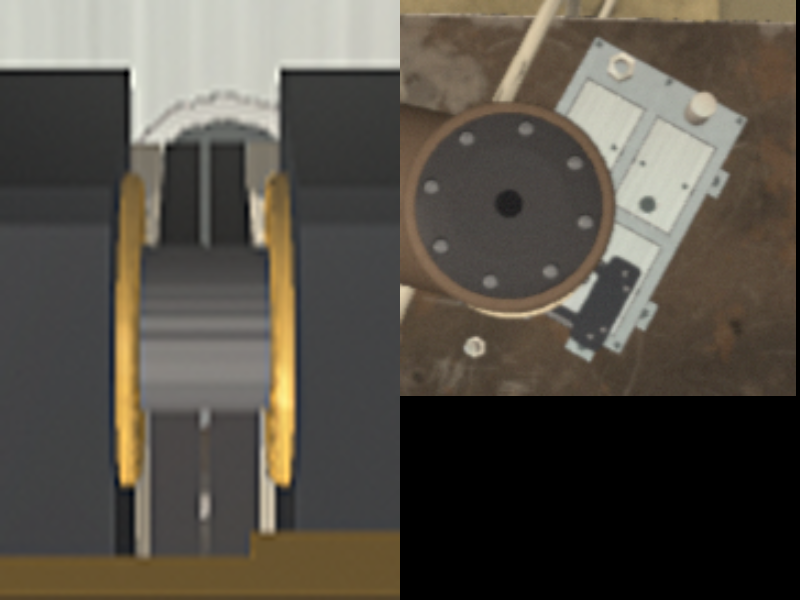

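The fingertips end at about image row 243 in the wrist frame, short of where the nominal tip should show. In the top inset the nut, slug and bolt are undisturbed. I'm continuing down until there's contact.

>>> {"name": "play_rows", "arguments": {"rows": [{"slide": [0, 0, 0.013], "delta_rot": [0, 0, 0], "fingers": -1}, {"slide": [0, 0, 0], "delta_rot": [0, 0, 0], "fingers": -1}]}}

```text
time_s: 7.12
tcp_pos: [0.4344, -0.2855, 0.0724]
eef_rot: [180.0, 0.0, -28.0]
contact_force: [0.4, -0.8, 0.8]
gripper_width: 0.0004
gripper_force: 0.0
```

>>> {"name": "play_rows", "arguments": {"rows": [{"slide": [0, 0, 0.01], "delta_rot": [0, 0, 0], "fingers": -1}, {"slide": [0, 0, 0], "delta_rot": [0, 0, 0], "fingers": -1}]}}

```text
time_s: 7.38
tcp_pos: [0.4344, -0.2856, 0.0709]
eef_rot: [180.0, 0.0, -28.0]
contact_force: [0.3, 0.3, 0.8]
gripper_width: 0.0006
gripper_force: 0.0
```

>>> {"name": "play_rows", "arguments": {"rows": [{"slide": [0, 0, 0.01], "delta_rot": [0, 0, 0], "fingers": -1}, {"slide": [0, 0, 0], "delta_rot": [0, 0, 0], "fingers": -1}]}}

```text
time_s: 7.62
tcp_pos: [0.4344, -0.2856, 0.0694]
eef_rot: [180.0, 0.0, -28.0]
contact_force: [-0.1, -0.1, -0.2]
gripper_width: 0.0006
gripper_force: 0.0
```

```bash
cat >> h.py <<'E'
def rows(img,us=(250,270,290,420,440,460),a=60,b=110):
    g=cv2.GaussianBlur(cv2.cvtColor(img,6),(3,3),0).astype(float)
    return [int(a+np.argmax(np.diff(g[a:b,u-3:u+4].mean(1)))) for u in us]
E
python3 - <<'E'
from plant import r
from h import *
for f in("w2","w4","w5"):print(f,rows(cv2.imread(f"pics/{f}.png")))
c=r.capture("wrist")["image"];cv2.imwrite("pics/w6.png",c);print(rows(c))
print(cv2.cvtColor(c,6)[225:262,[262,270,276,282]].T)
E
```

```text
w2 [97, 97, 97, 96, 96, 96]
w4 [96, 96, 96, 96, 96, 95]
w5 [95, 95, 95, 95, 95, 94]
[94, 94, 94, 94, 94, 94]
[[214 215 215 216 218 220 220 221 223 223 224 224 223 223 222 222 223 229
  184 109 118 120 119 120 111  94  91  96  99 103 102 103 105 105 109 107
  108]
 [201 201 201 201 201 202 201 201 201 200 200 200 204 166 140 185 206 191
  126  37  48  51  50  49  50  51  49  48  48  48  48  47  47  45  46  45
   45]
 [202 203 202 202 202 201 201 201 202 202 204 206 186 179 198 198 206 172
   98  91  96  97  97  99 100  98  97  97  96  96  96  96  94  95  96  97
   96]
 [207 207 207 207 206 207 207 206 207 206 209 193 171 184 197 200 187 132
   63  46  49  51  51  50  48  50  49  49  48  48  48  48  48  48  47  47
   46]]
```

>>> {"name": "play_rows", "arguments": {"rows": [{"slide": [0, 0, 0.01], "delta_rot": [0, 0, 0], "fingers": -1}, {"slide": [0, 0, 0], "delta_rot": [0, 0, 0], "fingers": -1}]}}

```text
time_s: 7.92
tcp_pos: [0.4344, -0.2856, 0.0679]
eef_rot: [180.0, 0.0, -28.0]
contact_force: [0.3, -0.1, -0.2]
gripper_width: 0.0005
gripper_force: 0.0
```

>>> {"name": "play_rows", "arguments": {"rows": [{"slide": [0, 0, 0.01], "delta_rot": [0, 0, 0], "fingers": -1}, {"slide": [0, 0, 0], "delta_rot": [0, 0, 0], "fingers": -1}]}}

```text
time_s: 8.18
tcp_pos: [0.4345, -0.2856, 0.0664]
eef_rot: [180.0, 0.0, -28.0]
contact_force: [0.2, -0.7, 0.2]
gripper_width: 0.0009
gripper_force: 0.0
```

>>> {"name": "play_rows", "arguments": {"rows": [{"slide": [0, 0, 0.01], "delta_rot": [0, 0, 0], "fingers": -1}, {"slide": [0, 0, 0], "delta_rot": [0, 0, 0], "fingers": -1}]}}

```text
time_s: 8.43
tcp_pos: [0.4344, -0.2856, 0.0649]
eef_rot: [-180.0, 0.0, -28.0]
contact_force: [0.0, 0.7, 0.0]
gripper_width: 0.0002
gripper_force: 0.0
```

>>> {"name": "play_rows", "arguments": {"rows": [{"slide": [0, 0, 0.01], "delta_rot": [0, 0, 0], "fingers": -1}, {"slide": [0, 0, 0], "delta_rot": [0, 0, 0], "fingers": -1}]}}

```text
time_s: 8.68
tcp_pos: [0.4344, -0.2856, 0.0634]
eef_rot: [180.0, 0.0, -28.0]
contact_force: [0.0, 0.3, -0.2]
gripper_width: 0.0008
gripper_force: 0.0
```

>>> {"name": "play_rows", "arguments": {"rows": [{"slide": [0, 0, 0.01], "delta_rot": [0, 0, 0], "fingers": -1}, {"slide": [0, 0, 0], "delta_rot": [0, 0, 0], "fingers": -1}]}}

```text
time_s: 8.93
tcp_pos: [0.4344, -0.2856, 0.0619]
eef_rot: [180.0, 0.0, -28.0]
contact_force: [0.1, -0.1, 0.0]
gripper_width: 0.0002
gripper_force: 0.0
```

Run:
```python
from plant import r
from h import *
s=r.get_state();print(s["tcp_pos"],s["contact_force"],s["joint_torque"])
c=r.capture("wrist")["image"];cv2.imwrite("pics/w7.png",c);print(rows(c))
print(cv2.cvtColor(c,6)[228:250,[270,276,282]].T)
```

```text
[ 0.43443588 -0.2855723   0.06192466] [ 0.13147573 -0.12116528  0.02889073] [ 3.26270077e-03 -4.24471986e+01  2.30081391e+01  5.40039271e+00
  1.15273849e-01  1.35511304e-06]
[93, 93, 93, 93, 93, 92]
[[202 202 202 201 201 201 201 202 202 200 201 200 201 205 191 125  37  50
   52  51  50  50]
 [201 201 201 200 201 201 200 201 200 200 201 202 203 209 184 158 173 176
  181 170 126  92]
 [205 204 204 204 204 205 204 204 204 204 204 205 208 197 163 103  39  48
   50  51  50  50]]
```

>>> {"name": "play_rows", "arguments": {"rows": [{"slide": [0, 0, 0.01], "delta_rot": [0, 0, 0], "fingers": -1}, {"slide": [0, 0, 0], "delta_rot": [0, 0, 0], "fingers": -1}]}}

```text
time_s: 9.22
tcp_pos: [0.4346, -0.2856, 0.0606]
eef_rot: [-180.0, -0.0, -28.0]
contact_force: [-0.3, -0.3, -0.0]
gripper_width: 0.0003
gripper_force: 0.1
```

>>> {"name": "play_rows", "arguments": {"rows": [{"slide": [0, 0, 0.01], "delta_rot": [0, 0, 0], "fingers": -1}, {"slide": [0, 0, 0], "delta_rot": [0, 0, 0], "fingers": -1}]}}

```text
time_s: 9.48
tcp_pos: [0.4347, -0.2857, 0.0601]
eef_rot: [180.0, -0.0, -28.0]
contact_force: [-3.7, 2.5, 13.1]
gripper_width: 0.0005
gripper_force: 5.9
```

Run:
```python
from plant import r
from h import *
s=r.get_state();print(s["tcp_pos"],s["contact_force"],s["joint_torque"])
w=r.capture("wrist")["image"];c=r.capture("scene")["image"];t=r.capture("top")["image"];print(rows(w))
o=np.zeros((600,800,3),np.uint8);o[:300,:400]=cv2.resize(c,(400,300));o[300:,:400]=cv2.resize(t,(400,300))
o[:,400:]=cv2.resize(w[80:380,180:380],(400,600));cv2.imwrite("pics/m8.png",o)
```

```text
[ 0.43465268 -0.28569009  0.06014712] [-3.66977629  2.53561349 13.12986589] [-4.15191315e-01 -3.71770620e+01  2.15601003e+01  4.88815963e+00
  1.45002220e+00 -3.35430428e-03]
[93, 93, 93, 93, 93, 93]
```

View pics/m8.png

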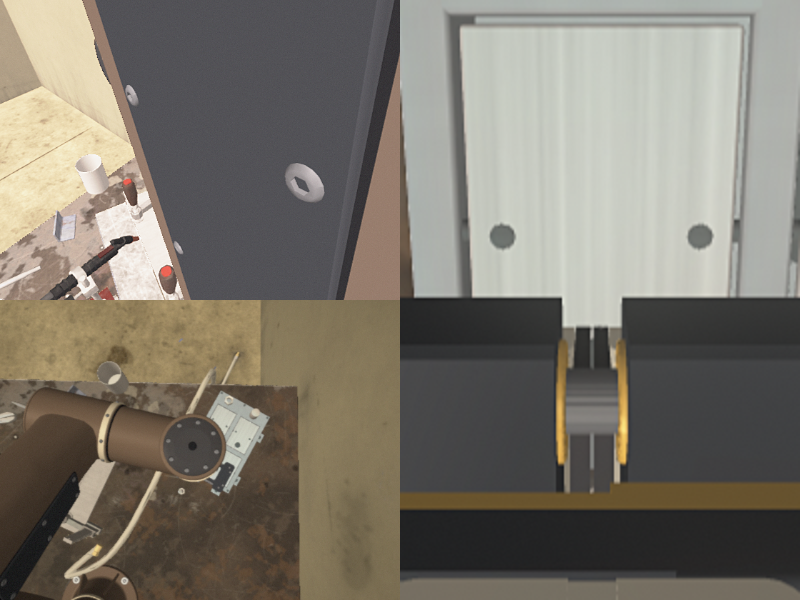

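Contact came at TCP z about 0.0605 with 13 N, so the tips are roughly 30 mm short of the nominal TCP. The cover's rear edge has stayed level, so cover 1 is chocked. Moving on to pad_2.

>>> {"name": "play_rows", "arguments": {"rows": [{"slide": [0, 0, -0.08], "delta_rot": [0, 0, 0], "fingers": -1}, {"slide": [0, 0.26, 0], "delta_rot": [0, 0, 0], "fingers": -1}, {"slide": [0, 0.26, 0], "delta_rot": [0, 0, 0], "fingers": -1}, {"slide": [0, 0, 0.04], "delta_rot": [0, 0, 0], "fingers": -1}, {"slide": [0, 0, 0.02], "delta_rot": [0, 0, 0], "fingers": -1}, {"slide": [0, 0, 0.007], "delta_rot": [0, 0, 0], "fingers": -1}, {"slide": [0, 0, 0], "delta_rot": [0, 0, 0], "fingers": -1}]}}

```text
time_s: 10.5
tcp_pos: [0.3983, -0.3539, 0.0611]
eef_rot: [180.0, 0.0, -28.0]
contact_force: [-0.5, 0.0, 0.5]
gripper_width: 0.0001
gripper_force: 0.0
```

>>> {"name": "play_rows", "arguments": {"rows": [{"slide": [0, 0, 0.01], "delta_rot": [0, 0, 0], "fingers": -1}, {"slide": [0, 0, 0], "delta_rot": [0, 0, 0], "fingers": -1}]}}

```text
time_s: 10.75
tcp_pos: [0.3983, -0.3543, 0.0597]
eef_rot: [-180.0, -0.0, -28.0]
contact_force: [0.7, 0.1, 1.4]
gripper_width: 0.0001
gripper_force: 0.7
```

>>> {"name": "play_rows", "arguments": {"rows": [{"slide": [0, 0, 0.007], "delta_rot": [0, 0, 0], "fingers": -1}, {"slide": [0, 0, 0], "delta_rot": [0, 0, 0], "fingers": -1}]}}

```text
time_s: 11.0
tcp_pos: [0.3982, -0.3545, 0.0586]
eef_rot: [-180.0, -0.0, -28.0]
contact_force: [1.6, 0.4, 2.8]
gripper_width: -0.0001
gripper_force: 1.1
```

>>> {"name": "play_rows", "arguments": {"rows": [{"slide": [0, 0, 0.005], "delta_rot": [0, 0, 0], "fingers": -1}, {"slide": [0, 0, 0], "delta_rot": [0, 0, 0], "fingers": -1}]}}

```text
time_s: 11.25
tcp_pos: [0.3981, -0.3546, 0.0578]
eef_rot: [180.0, -0.0, -28.0]
contact_force: [0.7, 0.6, 1.4]
gripper_width: 0.0003
gripper_force: 1.1
```

Pad 2 gives way at about 2 N, so this is the free cover. Pushing it down.

>>> {"name": "play_rows", "arguments": {"rows": [{"slide": [0, 0, 0.015], "delta_rot": [0, 0, 0], "fingers": -1}, {"slide": [0, 0, 0.015], "delta_rot": [0, 0, 0], "fingers": -1}, {"slide": [0, 0, 0], "delta_rot": [0, 0, 0], "fingers": -1}]}}

```text
time_s: 11.62
tcp_pos: [0.3975, -0.3545, 0.0529]
eef_rot: [180.0, 0.0, -28.0]
contact_force: [1.1, 0.5, 2.8]
gripper_width: 0.0006
gripper_force: 0.8
```

>>> {"name": "play_rows", "arguments": {"rows": [{"slide": [0, 0, 0.015], "delta_rot": [0, 0, 0], "fingers": -1}, {"slide": [0, 0, 0.015], "delta_rot": [0, 0, 0], "fingers": -1}, {"slide": [0, 0, 0], "delta_rot": [0, 0, 0], "fingers": -1}]}}

```text
time_s: 12.0
tcp_pos: [0.3973, -0.3542, 0.0483]
eef_rot: [180.0, 0.1, -28.0]
contact_force: [-0.1, -1.1, 2.1]
gripper_width: 0.0004
gripper_force: 0.6
```

>>> {"name": "play_rows", "arguments": {"rows": [{"slide": [0, 0, 0.015], "delta_rot": [0, 0, 0], "fingers": -1}, {"slide": [0, 0, 0.01], "delta_rot": [0, 0, 0], "fingers": -1}, {"slide": [0, 0, 0], "delta_rot": [0, 0, 0], "fingers": -1}]}}

```text
time_s: 12.38
tcp_pos: [0.3976, -0.3543, 0.0447]
eef_rot: [-180.0, 0.0, -28.0]
contact_force: [-0.3, 0.1, 1.6]
gripper_width: 0.0001
gripper_force: 0.7
```

>>> {"name": "play_rows", "arguments": {"rows": [{"slide": [0, 0, 0.01], "delta_rot": [0, 0, 0], "fingers": -1}, {"slide": [0, 0, 0], "delta_rot": [0, 0, 0], "fingers": -1}]}}

```text
time_s: 12.62
tcp_pos: [0.3977, -0.3544, 0.0433]
eef_rot: [-180.0, 0.0, -28.0]
contact_force: [0.5, -1.7, 1.5]
gripper_width: 0.0004
gripper_force: 0.7
```

>>> {"name": "play_rows", "arguments": {"rows": [{"slide": [0, 0, 0.01], "delta_rot": [0, 0, 0], "fingers": -1}, {"slide": [0, 0, 0], "delta_rot": [0, 0, 0], "fingers": -1}]}}

```text
time_s: 12.88
tcp_pos: [0.3977, -0.3543, 0.0418]
eef_rot: [-180.0, 0.0, -28.0]
contact_force: [-0.1, 0.1, 2.3]
gripper_width: 0.0008
gripper_force: 0.7
```

>>> {"name": "play_rows", "arguments": {"rows": [{"slide": [0, 0, 0.01], "delta_rot": [0, 0, 0], "fingers": -1}, {"slide": [0, 0, 0], "delta_rot": [0, 0, 0], "fingers": -1}]}}

```text
time_s: 13.12
tcp_pos: [0.3978, -0.3544, 0.0403]
eef_rot: [180.0, 0.0, -28.0]
contact_force: [0.1, -0.3, 2.0]
gripper_width: 0.0004
gripper_force: 0.9
```

>>> {"name": "play_rows", "arguments": {"rows": [{"slide": [0, 0, 0.008], "delta_rot": [0, 0, 0], "fingers": -1}, {"slide": [0, 0, 0], "delta_rot": [0, 0, 0], "fingers": -1}]}}

```text
time_s: 13.38
tcp_pos: [0.398, -0.3546, 0.0398]
eef_rot: [180.0, -0.0, -28.0]
contact_force: [-1.4, 2.1, 9.1]
gripper_width: 0.0005
gripper_force: 3.8
```

Run:
```python
from plant import r
from h import *
s=r.get_state();print(s["tcp_pos"],s["contact_force"])
w=r.capture("wrist")["image"];cv2.imwrite("pics/w9.png",w)
```

```text
[ 0.3980255  -0.3546093   0.03981796] [-1.40643567  2.12759466  9.14309832]
```

View pics/w9.png

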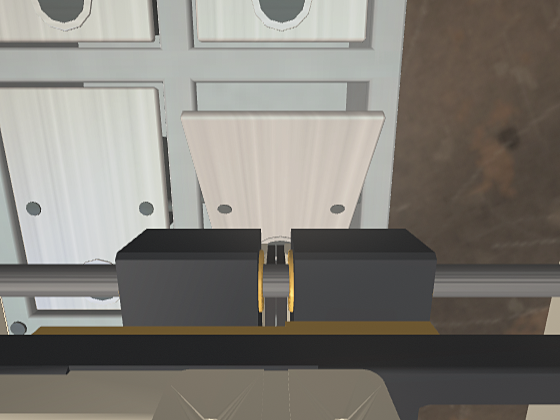

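The front right cover is steeply tipped (raised rear edge at row 113, columns 182–384), and the force rose to 9 N at the stop. Retreating straight up.

>>> {"name": "play_rows", "arguments": {"rows": [{"slide": [0, 0, -0.1], "delta_rot": [0, 0, 0], "fingers": -1}, {"slide": [0, 0, -0.3], "delta_rot": [0, 0, 0], "fingers": -1}, {"slide": [0, 0, -0.4], "delta_rot": [0, 0, 0], "fingers": -1}, {"slide": [0, 0, -0.4], "delta_rot": [0, 0, 0], "fingers": -1}, {"slide": [0, 0, -0.3], "delta_rot": [0, 0, 0], "fingers": -1}, {"slide": [0, 0, 0], "delta_rot": [0, 0, 0], "fingers": -1}, {"slide": [0, 0, 0], "delta_rot": [0, 0, 0], "fingers": -1}]}}

```text
time_s: 14.3
tcp_pos: [0.3975, -0.354, 0.2641]
eef_rot: [-180.0, 0.0, -28.0]
contact_force: [-0.9, 0.2, -1.3]
gripper_width: 0.0005
gripper_force: 0.0
```

Run:
```python
from plant import r
from h import *
w=r.capture("wrist")["image"];t=r.capture("top")["image"]
o=np.zeros((420,800,3),np.uint8);o[:,:560]=w;o[:240,560:]=t[100:340,190:430];cv2.imwrite("pics/m10.png",o)
```

```text
(no output)
```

View pics/m10.png

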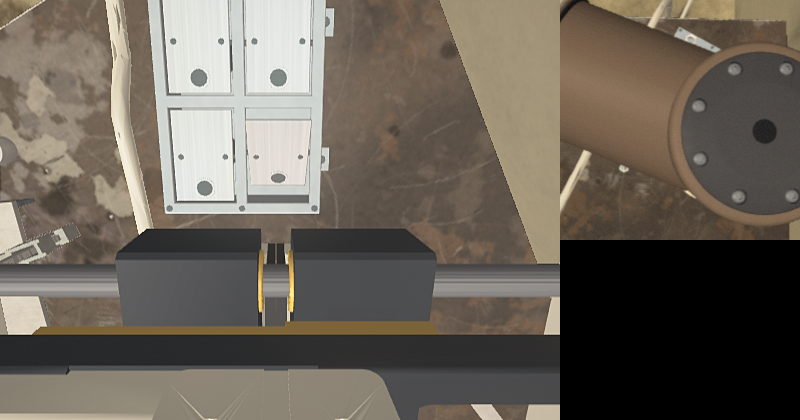

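The front right cover stays tipped, with its pad now foreshortened at (278,178). The other three are level and the tool is well clear. Handing in.

```bash
python3 -c "
from plant import r
print(r.close_job())"
```

```text
the job is handed in; nothing more can be done
None
```

The front right cover (cover_2) was the free one: I pushed it down to its stop, it stayed steeply open after I backed away, and the job was handed in at about 14 s of the 42 s; no verdict came back.

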